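# Set the tilting table of the wet saw to the clip and hold it

## Task

Take the marble offcut off the wet saw's tilting table, which stays flat meanwhile, and set it down in the rubble tub without dropping it from high up. Then lift the tilting table by its tube rail, without jerking it or letting it fall back, until its pointer lines up with the steel clip on the arc scale, and finish while still holding it there so that I can tighten the knob (it drops if let go, and nothing else may carry it). Leave the clip, the chisels, the brush and the spray bottle where they are.

Things in the scene. Friction and masses are not known exactly. Their poses are not given: they have to be found in the camera images.
- saw: Wet tile saw, grey pan 380 x 360 mm (x by y), fixed. Origin: centre of its underside on the bench; x along the blade away from the robot, y to the tilting table's free side. Fixed deck on the -y side, top at z = 155 mm; guard over the blade at x -103 to 118, y -98 to -69, up to z = 216 mm. At the far end (x = 195 mm) a slotted arc scale stands up to z = 335 mm, 212 to 248 mm from the hinge axis.
- leaf: Tilting table: aluminium plate 360 x 253 x 6 mm with a low fence (24 mm high, 222 mm from the hinge) and a tube rail along its free edge; 0.7 to 1.2 kg. Origin on the hinge axis at saw (0, -72, 152) mm; x along the hinge, y to the free edge, z up from the plate (top face z = 3 mm). Flat at the start; turns about x, free edge up, by at most 0.80 rad; nearly frictionless, falls shut when let go.
- rail (a point): Middle of the tube rail, at leaf (0, 310, 0) mm: round tube of 14 mm diameter, 170 mm long, parallel to the hinge, held at its two ends by arms from the table's edge; 48 mm of free air between tube and edge, free air beneath. Pinched from above across the tube, it can turn between the fingers as the table swings.
- pointer (a point): Tip of the flat pointer on the far end of the tilting table, at leaf (203, 262, 0) mm, 262 mm from the hinge axis, in front of the arc scale; it moves with the table.
- clip: Small steel clip, 14 x 30 x 14 mm with a 20 x 26 mm thumb tab, on the outer rim of the arc scale; it marks the wanted angle. Origin on the hinge axis, same point as the leaf's; its axes are turned about the hinge as the leaf's are when the table stands at the marked angle (0.17 to 0.56 rad above flat). Held by friction only; must stay where it is.
- clip_mark (a point): Middle line of the clip, 262 mm from the hinge axis, in the plane in which the pointer moves: pointer tip and this point coincide when the table stands at the marked angle.
- offcut: Marble strip 110 x 40 x 20 mm (x, y, z) with one broken narrower end (+x, last 18 mm only 28 mm wide), 0.23 kg, lying flat on the tilting table between blade and fence. Origin: centre of its underside.
- tub: Black rubble tub, 240 x 180 x 65 mm (x, y, z), wall and floor 4 mm, fixed on the bench on one or the other side of the saw. Origin: centre of its underside, on the bench.
- chip: Marble chip 40 x 34 x 22 mm already in the tub, near its +x +y corner (about 88, 58 mm in the tub's frame). Origin: centre of its underside. It may be touched.
- block: Bystander: marble block 170 x 140 x 62 mm fixed on the bench, on the other side of the saw from the tub. Origin: centre of its underside.
- flat_chisel: Bystander: flat chisel, 217 mm long, lying on the block. Origin near its middle, on its underside.
- point_chisel: Bystander: point chisel, 216 mm long, on the bench. Origin near its middle, on its underside.
- brush: Bystander: dust brush, 220 mm long, on the bench. Origin: middle of its length, on its underside.
- sprayer: Bystander: hand spray bottle, 70 mm diameter, 176 mm high. Origin: centre of its underside.
Things that resemble listed ones, but are neither listed nor needed, are in the scene too. Leave any orange or red look-alike of the chip alone. There is more than one size of the offcut; the job needs the largest.

How it is judged:
By the outcome, as a careful person would: the job done as asked, in the order asked, and still so for the second after the job is handed in, while the arm keeps its last pose, push and grip.
It also fails if it takes over 58 s, if anything falls off the work surface, if the arm or the gripper's body presses on something with over 40 N, if the wrist force passes 120 N, or if a joint passes its speed limit or range.

## Robot

A 6-joint arm with a two-finger parallel gripper is mounted at the origin on the work surface. World frame = base frame: x ahead of the robot, y to its left, z up, the work surface at z = 0. Lengths are in m, angles in degrees, forces in N, time in s.
With the tool pointing down it reaches from about 0.35 to 0.875 m from the base axis. Payload 4.2 kg.
Tool frame: the origin (TCP) lies midway between the tips of the shut fingers; the grasp point (between the pads) lies 19 mm behind it (r.pinch_z is the distance from the TCP to the grasp point, in m); z points along the fingers, y is the line along which they close (so a half turn about z gives the same grasp; the last joint's range is limited). The gripper opens to 87 mm and grips with 3 to 60 N. Pads are 19 mm wide; open, the fingers measure 117 mm over their backs; the gripper's body (75 mm by 190 mm) begins 51 mm behind the grasp point.
Start: joints at [-50.099, 22.042, 0.453, 0, -68.411, -14.817], TCP at [0.265, -0.566, 0.223] pointing down, gripper open.
Joint ranges: [-179.83, 179.83], [-69.29, 118.12], [-61.27, 80.66], [-181.25, 117.63], [-171.15, -9.14], [-177.46, 177.46]. Speed limits (degrees/s): [159.86, 159.86, 180, 180, 180, 180].

## Interface

Orientations are given as a 3x3 rotation matrix whose columns are the frame's x, y, z axes.
In Python, from station import r, imaging, models gives the robot as it stands. The module is installed in compiled form; this text tells all that it offers.
- The arm moves only by the tool apply_moves, never from a script. Its argument "moves" is a list of rows, each a list of 2 entries, a list of its own where there are three numbers: the shift along the tool's x, y, z in m, then the turn about the tool's z in degrees. A call has 1 to 5 rows; each row shifts and turns the commanded pose from where the row before left it, along the tool's axes as they then stand; what a row does not reach is not made up. A row lasts 1/12 s, in which the tool goes at most 41.7 mm and 7.16 degrees, less where a joint would pass 70% of its speed; a pose out of reach is approached as far as the arm can. A call is refused whole if a number of a shift passes 0.0417 or a number of a turn 7.16, either way. A call with a gripper value outside its range is refused whole. "hand" is the finger opening in m, from 0 to 0.087, set as the call begins (left out, the last holds). The fingers move at their own pace and stop on an object; the grip force is fixed at half the most. Time passes only in rows, so rows that do not move let the fingers close. It gives the time, the measured TCP pose, the force, the opening and the grip force at its end, in the units of the state.
- r.sense(): the state, without advancing time (a new reading comes with each control period).
- imaging.capture(name): name is "scene" or "top" or "wrist"; returns a dict with "frame" (420x560x3 uint8, blue, green, red), "intrinsics" (3x3 intrinsics, pixels), "dist" ([k1, k2, p1, p2, k3] as OpenCV has them; the pictures are not rectified), "eye" and "orientation" of the camera in the world. Camera axes: x right, y down, z forward; pixel columns grow to the right and rows downward; lengths in m; the calibration is good to about 2 mm. A picture is of the moment at which its call begins. There is no depth.
- r.finish_job(): hands the job in; it is judged then, once.
Trained networks look in a picture, given as the dict that the camera call returned (one of the last four; its "shot" number tells which), for a name from the list of things; names that differ only in an ending like _2 or _b are one class to them, and where a whole thing is asked for, a point or a joint stands for the part that bears it (a point fixed in the world has none). Each returns a list of dicts, best first, with "confidence" (0 to 1); they miss things now and then, are a little off and sometimes report something else, mostly with a low value. They report only what shows in the picture. A call takes as long as a camera call. They do not tell look-alikes from the thing itself.
- models.cut_out(picture, target): "region" (420x560 bool, what is visible of it) and "extent" ([left, top, width, height] as shares, 0 to 1, of the picture: columns of its width, rows of its height, round what is visible of it).
- models.place_of(picture, target): "at" ([column, row] as shares, 0 to 1, of the picture: columns of its width, rows of its height: a listed point, or the origin of a listed thing).
The state is a dict: "time_s": time; "joints": joint angles; "joint_velocities": joint speeds; "effort": joint torques, N m; "tcp_pos": TCP position; "ee_rot": TCP orientation; "wrist_force": force on the tool from outside, world axes, zero at the start; "moment": the same for the moment, N m; "gripper_width": opening from 0.0 (shut) to 1.0 (fully open); "gripper_force": force on a finger pad.
Only numpy, scipy, OpenCV 4.12 (cv2) and the standard library are available. Lean on these libraries where they do the work, as an engineer would, in place of code of your own. Each camera call takes 0.05 s, during which the arm holds its last target. There are 200 camera calls.

## Working session

There is one attempt and no reset: what is moved stays moved. The work goes in short steps, Python scripts to look and compute and a tool call to move; the robot and the scene stay as the last step left them, time stands still between calls to the robot, and variables do not carry over. Pictures are saved under pics/ and viewed, at most 10 in all, crops included, and the job is handed in when it is done.

Besides the shell and the picture viewer there is one more tool, called after "Request:" by a JSON object that holds its "method" and its "body". apply_moves: Moves the arm, as the interface text tells. Its arguments: {"type":"object","properties":{"moves":{"type":"array"},"hand":{"type":"number"}},"required":["moves"]}

```bash
mkdir -p pics
cat > h.py <<'E'
import numpy as np, cv2
from station import r, imaging, models
def ray(p,uv):
    K=np.array(p["intrinsics"],float);d=np.array(p["dist"],float)
    q=cv2.undistortPoints(np.array([[uv]],float),K,d)[0,0]
    v=np.array(p["orientation"])@np.array([q[0],q[1],1.]);return np.array(p["eye"],float),v/np.linalg.norm(v)
def onz(p,uv,z):
    e,v=ray(p,uv);return e+v*(z-e[2])/v[2]
def tri(rays):
    A=np.zeros((3,3));b=np.zeros(3)
    for e,v in rays:
        M=np.eye(3)-np.outer(v,v);A+=M;b+=M@e
    x=np.linalg.solve(A,b);return x,[float(np.linalg.norm((np.eye(3)-np.outer(v,v))@(x-e))) for e,v in rays]
def proj(p,X):
    R=np.array(p["orientation"]);rv,_=cv2.Rodrigues(R.T);t=-R.T@np.array(p["eye"])
    return cv2.projectPoints(np.array(X,float).reshape(-1,3),rv,t,np.array(p["intrinsics"],float),np.array(p["dist"],float))[0].reshape(-1,2)
def px(a): return [a[0]*560,a[1]*420]
E
python3 - <<'E'
from h import *
P={n:imaging.capture(n) for n in("scene","top","wrist")}
cv2.imwrite("pics/a.png",np.hstack([cv2.resize(P["scene"]["frame"],(800,600))]))
cv2.imwrite("pics/b.png",cv2.resize(P["top"]["frame"],(800,600)))
for n in("scene","top"):
    print(n,np.round(P[n]["eye"],3))
for t in "saw rail pointer clip clip_mark offcut tub chip block leaf sprayer".split():
    D={}
    for n in P:
        l=models.place_of(P[n],t)
        D[n]=l
        print(t,n,[(np.round(px(q["at"])).tolist(),round(q["confidence"],2)) for q in l[:3]])
    if D["scene"] and D["top"]:
        x,e=tri([ray(P[n],px(D[n][0]["at"])) for n in("scene","top")]);print("   ",x.round(4),np.round(e,4))
E
```

```text
scene [1.062 0.478 1.345]
top [ 0.366 -0.002  1.469]
saw scene [([251.0, 238.0], 0.91), ([203.0, 173.0], 0.44)]
saw top []
saw wrist []
rail scene [([310.0, 267.0], 0.76), ([203.0, 171.0], 0.36)]
rail top [([201.0, 169.0], 0.81), ([167.0, 161.0], 0.35)]
rail wrist []
    [0.6226 0.2148 0.1574] [0.0057 0.0057]
pointer scene [([245.0, 304.0], 0.57)]
pointer top [([224.0, 104.0], 0.55)]
pointer wrist []
    [0.8158 0.1446 0.1624] [0.005 0.005]
clip scene [([255.0, 237.0], 0.71), ([310.0, 266.0], 0.56), ([245.0, 304.0], 0.26)]
clip top []
clip wrist []
clip_mark scene [([233.0, 282.0], 0.62), ([151.0, 183.0], 0.16)]
clip_mark top [([232.0, 86.0], 0.42)]
clip_mark wrist []
    [0.8187 0.1145 0.2815] [0.0012 0.0012]
offcut scene [([257.0, 238.0], 0.89), ([287.0, 333.0], 0.78), ([350.0, 249.0], 0.7)]
offcut top [([148.0, 224.0], 0.74), ([153.0, 221.0], 0.73), ([199.0, 235.0], 0.72)]
offcut wrist []
    [0.5855 0.2121 0.3954] [0.1676 0.1676]
tub scene [([202.0, 150.0], 0.59)]
tub top [([404.0, 227.0], 0.92)]
tub wrist [([330.0, 362.0], 0.64)]
    [ 0.4437 -0.4052  0.0005] [0.0003 0.0003]
chip scene [([241.0, 112.0], 0.64), ([202.0, 171.0], 0.52), ([268.0, 160.0], 0.47)]
chip top [([406.0, 296.0], 0.66), ([382.0, 206.0], 0.57), ([338.0, 262.0], 0.52)]
chip wrist [([434.0, 205.0], 0.85)]
    [ 0.2298 -0.3951  0.0227] [0.0019 0.0019]
block scene [([389.0, 290.0], 0.73)]
block top [([148.0, 222.0], 0.7)]
block wrist []
    [0.483  0.4135 0.0076] [0.0035 0.0035]
leaf scene [([231.0, 201.0], 0.74), ([246.0, 306.0], 0.48)]
leaf top [([308.0, 169.0], 0.63)]
leaf wrist []
    [ 0.6075 -0.0927  0.1749] [0.0001 0.0001]
sprayer scene [([337.0, 330.0], 0.79)]
sprayer top [([164.0, 163.0], 0.65)]
sprayer wrist []
    [0.6761 0.3626 0.0015] [0.0053 0.0053]
```

View pics/a.png

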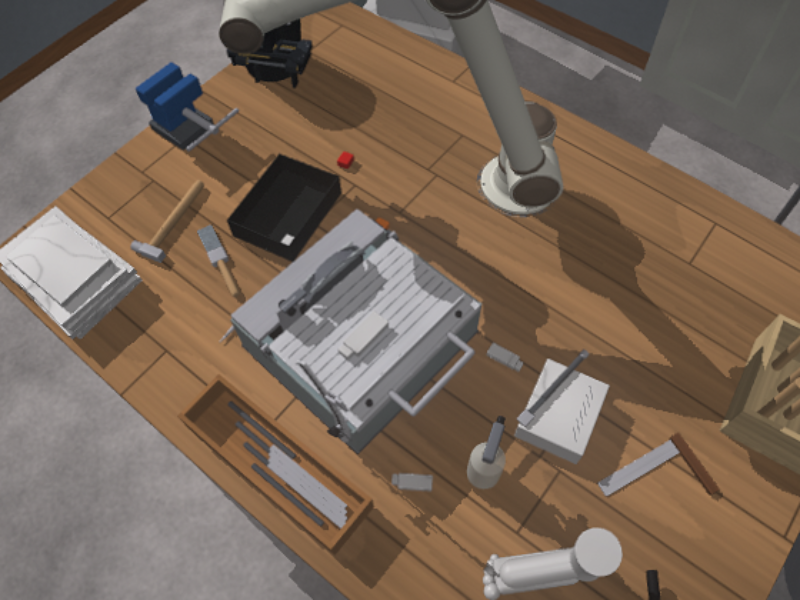

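View pics/b.png

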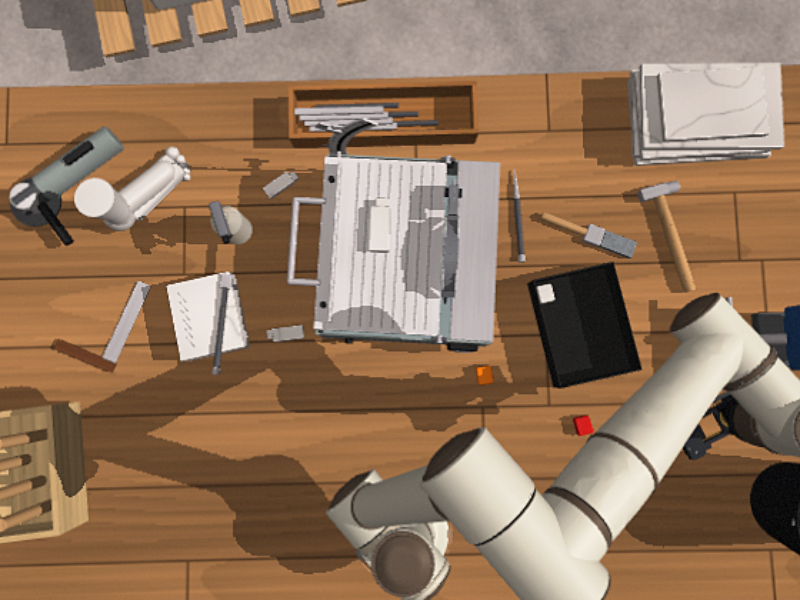

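The offcut is the white strip on the plate (a: 365,335; b: 378,225). The tub is on the right in b (583,325), with the white chip at its upper left (545,293). The rail is at b (293,240), and the look-alikes are on the bench.

Run:
```python
from h import *
s=r.sense();print(s["tcp_pos"],np.round(s["ee_rot"],4).tolist(),s["gripper_width"])
P={n:imaging.capture(n) for n in("scene","top","wrist")}
R=np.array(s["ee_rot"]);w=P["wrist"]
print("cam in tool",(R.T@(np.array(w["eye"])-s["tcp_pos"])).round(4),(R.T@np.array(w["orientation"])).round(3).tolist())
def edges(t,n,near,z):
    for c in models.cut_out(P[n],t):
        m=c["region"];ys,xs=np.nonzero(m)
        if np.hypot(xs.mean()-near[0],ys.mean()-near[1])<25:
            b=cv2.boxPoints(cv2.minAreaRect(np.column_stack([xs,ys]).astype(np.float32)))
            W=np.array([onz(P[n],q,z) for q in b]);d1=W[1]-W[0];d2=W[2]-W[1]
            print(t,n,c["confidence"],"mean",xs.mean().round(1),ys.mean().round(1),W.mean(0).round(4),[ (round(float(np.linalg.norm(d)),3),round(float(np.degrees(np.arctan2(d[1],d[0]))),1)) for d in(d1,d2)]);return
edges("offcut","top",(265,158),.175);edges("tub","top",(408,228),.065);edges("leaf","top",(270,172),.155)
edges("offcut","scene",(257,238),.175)
print([[np.round(px(q["at"]),1).tolist() for q in models.place_of(P[n],"offcut")] for n in ("scene","top")])
# rail ends: tube corner pixels
k=.7
for a,b in(((413,412),(290,282)),):pass
far=tri([ray(P["scene"],(413*k,412*k)),ray(P["top"],(297*k,200*k))]);near=tri([ray(P["scene"],(471*k,350*k)),ray(P["top"],(291*k,282*k))]);print(far,near)
```

```text
[ 0.26499449 -0.56601091  0.22256449] [[-0.9057, -0.424, 0.0], [-0.424, 0.9057, -0.0], [-0.0, -0.0, -1.0]] 0.9997360243376737
cam in tool [ 0.0794  0.0005 -0.163 ] [[0.0, -0.957, -0.291], [1.0, 0.0, 0.0], [-0.0, -0.291, 0.957]]
offcut top 0.95 mean 265.8 157.5 [0.6471 0.0295 0.175 ] [(0.112, -3.0), (0.04, -93.4)]
tub top 0.86 mean 409.2 228.1 [ 0.4398 -0.4018  0.065 ] [(0.197, -77.9), (0.237, -170.1)]
leaf top 0.6 mean 264.0 172.5 [0.6155 0.0592 0.155 ] [(0.367, -3.8), (0.321, -95.0)]
offcut scene 0.67 mean 253.9 235.2 [0.6526 0.0342 0.175 ] [(0.114, -180.0), (0.045, 82.2)]
[[[288.0, 338.1], [352.2, 249.1], [256.8, 239.1]], [[265.6, 156.8], [198.6, 129.4], [200.8, 235.5]]]
(array([0.70803725, 0.20103129, 0.14696898]), [0.001084177411332234, 0.0010841774113323603]) (array([0.53642286, 0.21377969, 0.15279964]), [0.0004484919092010945, 0.00044849190920117824])
```

Request:
{"method": "apply_moves", "body": {"moves": [[[0,0,-0.04],0],[[0,0,-0.04],0],[[0,0,-0.04],0],[[0,0,-0.04],0],[[0,0,-0.04],0]], "hand": 0.087}}

```text
time_s: 2.67
tcp_pos: [0.2646, -0.5656, 0.4249]
ee_rot: [[-0.906, -0.424, 0.0], [-0.424, 0.906, -0.001], [-0.0, -0.001, -1.0]]
wrist_force: [1.3, -0.9, -0.4]
gripper_width: 0.999
gripper_force: 0.0
```

Request:
{"method": "apply_moves", "body": {"moves": [[[0,0,0],7],[[0,0,0],7],[[0,0,0],7],[[0,0,0],7]]}}

```text
time_s: 3.0
tcp_pos: [0.265, -0.566, 0.4227]
ee_rot: [[-0.998, 0.057, 0.0], [0.057, 0.998, -0.0], [-0.0, -0.0, -1.0]]
wrist_force: [0.3, 0.4, 0.5]
gripper_width: 0.999
gripper_force: 0.0
```

Request:
{"method": "apply_moves", "body": {"moves": [[[-0.02,0.034,0],0],[[-0.02,0.034,0],0],[[-0.02,0.034,0],0],[[-0.02,0.034,0],0],[[-0.02,0.034,0],0]]}}

```text
time_s: 3.42
tcp_pos: [0.374, -0.3998, 0.4227]
ee_rot: [[-0.999, 0.051, 0.0], [0.051, 0.999, -0.0], [-0.0, -0.0, -1.0]]
wrist_force: [0.4, 0.4, -0.3]
gripper_width: 1.002
gripper_force: 0.0
```

Request:
{"method": "apply_moves", "body": {"moves": [[[-0.02,0.034,0],0],[[-0.02,0.034,0],0],[[-0.02,0.034,0],0],[[-0.02,0.034,0],0],[[-0.02,0.034,0],0]]}}

```text
time_s: 3.83
tcp_pos: [0.4826, -0.2348, 0.423]
ee_rot: [[-0.999, 0.051, 0.001], [0.051, 0.999, -0.0], [-0.001, -0.0, -1.0]]
wrist_force: [0.7, -0.3, 0.1]
gripper_width: 1.004
gripper_force: 0.0
```

Request:
{"method": "apply_moves", "body": {"moves": [[[-0.02,0.034,0],0],[[-0.02,0.034,0],0],[[-0.02,0.034,0],0],[[-0.02,0.034,0],0],[[-0.02,0.034,0],0]]}}

```text
time_s: 4.25
tcp_pos: [0.5911, -0.0701, 0.4229]
ee_rot: [[-0.999, 0.051, 0.001], [0.051, 0.999, 0.0], [-0.001, 0.0, -1.0]]
wrist_force: [0.9, -0.6, 0.5]
gripper_width: 0.998
gripper_force: 0.0
```

```bash
cat > look.py <<'E'
from h import *
import sys
n,f,ts=sys.argv[1],sys.argv[2],sys.argv[3:]
s=r.sense();p=imaging.capture(n)
print(s["time_s"],np.round(s["tcp_pos"],4),np.round(s["ee_rot"],3).tolist())
cv2.imwrite(f"pics/{f}.png",cv2.resize(p["frame"],(800,600)))
for t in ts:
    t,z=t.split("@");z=float(z)
    for q in models.place_of(p,t)[:3]: print(t,round(q["confidence"],2),np.round(px(q["at"]),1),onz(p,px(q["at"]),z).round(4))
    for c in models.cut_out(p,t)[:3]:
        ys,xs=np.nonzero(c["region"]);b=cv2.boxPoints(cv2.minAreaRect(np.column_stack([xs,ys]).astype(np.float32)))
        W=np.array([onz(p,q,z) for q in b]);d=[W[1]-W[0],W[2]-W[1]]
        print("  cut",round(c["confidence"],2),[int(xs.mean()),int(ys.mean())],W.mean(0).round(4),[(round(float(np.linalg.norm(e)),3),round(float(np.degrees(np.arctan2(e[1],e[0]))),1)) for e in d])
E
python3 look.py wrist c offcut@.175 leaf@.155 rail@.155 pointer@.155 clip_mark@.25
```

```text
4.25 [ 0.5911 -0.0701  0.4229] [[-0.999, 0.051, 0.001], [0.051, 0.999, 0.0], [-0.001, 0.0, -1.0]]
offcut 0.66 [483.1 258.2] [0.7032 0.1644 0.175 ]
offcut 0.62 [365.5 212.8] [0.641  0.0277 0.175 ]
offcut 0.56 [506.2  27.7] [0.46  0.159 0.175]
  cut 0.9 [366, 212] [0.6464 0.0293 0.175 ] [(0.112, 177.1), (0.043, 83.7)]
  cut 0.86 [522, 25] [0.4586 0.174  0.175 ] [(0.037, 93.5), (0.022, 17.8)]
  cut 0.7 [479, 263] [0.707  0.1649 0.175 ] [(0.055, 124.2), (0.027, 33.1)]
leaf 0.67 [255.1 176.9] [ 0.5975 -0.0957  0.155 ]
  cut 0.95 [373, 143] [0.604  0.0693 0.155 ] [(0.347, 175.5), (0.292, 85.9)]
rail 0.58 [521.  184.9] [0.6227 0.2084 0.155 ]
  cut 0.72 [374, 143] [0.6038 0.0681 0.155 ] [(0.348, 175.4), (0.292, 85.9)]
pointer 0.2 [252.9 178.3] [ 0.599  -0.0984  0.155 ]
  cut 0.83 [374, 143] [0.6039 0.0689 0.155 ] [(0.346, 175.1), (0.292, 85.7)]
```

Request:
{"method": "apply_moves", "body": {"moves": [[[-0.0168,0.034,0],0],[[-0.0168,0.034,0],0],[[-0.0168,0.034,0],0],[[0,0,0.04],0],[[0,0,0.04],0]]}}

```text
time_s: 5.22
tcp_pos: [0.6481, 0.0291, 0.3437]
ee_rot: [[-0.999, 0.049, 0.007], [0.049, 0.999, 0.002], [-0.007, 0.002, -1.0]]
wrist_force: [0.5, -0.5, -1.9]
gripper_width: 0.997
gripper_force: 0.0
```

Request:
{"method": "apply_moves", "body": {"moves": [[[0,0,0.04],0],[[0,0,0.02],0],[[0,0,0.02],0],[[0,0,0],0],[[0,0,0],0]]}}

```text
time_s: 5.63
tcp_pos: [0.6458, 0.0267, 0.2622]
ee_rot: [[-0.999, 0.051, -0.002], [0.051, 0.999, -0.001], [0.001, -0.001, -1.0]]
wrist_force: [-0.5, -0.0, 1.8]
gripper_width: 0.996
gripper_force: 0.0
```

```bash
python3 look.py wrist d offcut@.175; python3 look.py scene d2 offcut@.175
```

```text
5.6333 [0.6458 0.0267 0.2622] [[-0.999, 0.051, -0.002], [0.051, 0.999, -0.001], [0.001, -0.001, -1.0]]
offcut 0.79 [476.2 275.7] [0.6961 0.1676 0.175 ]
offcut 0.56 [283.5 213.5] [0.6425 0.0316 0.175 ]
  cut 0.93 [471, 274] [0.6958 0.1669 0.175 ] [(0.049, 126.0), (0.018, 34.1)]
  cut 0.76 [283, 211] [0.6472 0.0314 0.175 ] [(0.04, 87.1), (0.11, -1.4)]
5.7833 [0.6471 0.0272 0.265 ] [[-0.999, 0.051, 0.004], [0.051, 0.999, 0.001], [-0.004, 0.001, -1.0]]
offcut 0.62 [255.1 235.9] [0.6516 0.0374 0.175 ]
offcut 0.57 [287.3 334.2] [0.8154 0.2802 0.175 ]
offcut 0.48 [354.7 248.3] [0.5117 0.2797 0.175 ]
  cut 0.78 [250, 238] [0.6683 0.0322 0.175 ] [(0.085, 177.7), (0.043, 80.4)]
  cut 0.67 [288, 336] [0.8209 0.2868 0.175 ] [(0.071, 128.0), (0.028, 37.2)]
  cut 0.64 [354, 250] [0.5172 0.2809 0.175 ] [(0.028, -169.1), (0.067, 97.9)]
```

View pics/d.png

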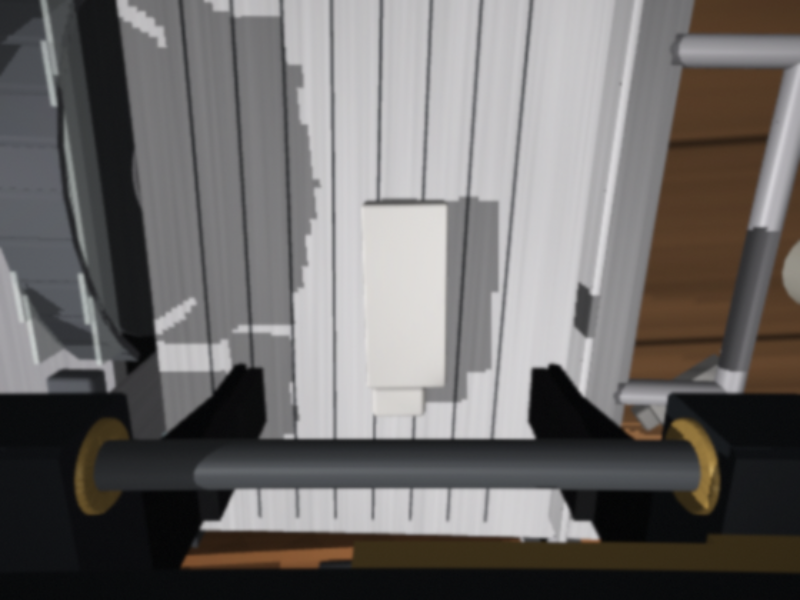

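The offcut sits under the gripper at (405,305), with its broken end toward +x, so I shift 4 mm and descend.

Request:
{"method": "apply_moves", "body": {"moves": [[[0,0.004,0.03],0],[[0,0,0.03],0],[[0,0,0.02],0],[[0,0,0.01],0],[[0,0,0.006],0]]}}

```text
time_s: 6.35
tcp_pos: [0.646, 0.0312, 0.1655]
ee_rot: [[-0.999, 0.051, -0.002], [0.051, 0.999, -0.001], [0.001, -0.001, -1.0]]
wrist_force: [-0.3, -0.5, -0.5]
gripper_width: 0.998
gripper_force: 0.0
```

Request:
{"method": "apply_moves", "body": {"moves": [[[0,0,0.004],0],[[0,0,0],0],[[0,0,0],0],[[0,0,0],0]]}}

```text
time_s: 6.68
tcp_pos: [0.6471, 0.0315, 0.1641]
ee_rot: [[-0.999, 0.051, 0.003], [0.051, 0.999, 0.0], [-0.003, 0.001, -1.0]]
wrist_force: [0.6, -0.4, 0.2]
gripper_width: 1.004
gripper_force: 0.0
```

Request:
{"method": "apply_moves", "body": {"moves": [[[0,0,0.003],0],[[0,0,0],0],[[0,0,0],0]]}}

```text
time_s: 6.93
tcp_pos: [0.6462, 0.0313, 0.1597]
ee_rot: [[-0.999, 0.051, 0.0], [0.051, 0.999, 0.0], [-0.0, 0.0, -1.0]]
wrist_force: [-0.6, 0.5, -0.6]
gripper_width: 1.002
gripper_force: 0.0
```

Request:
{"method": "apply_moves", "body": {"moves": [[[0,0,0],0],[[0,0,0],0],[[0,0,0],0],[[0,0,0],0],[[0,0,0],0]], "hand": 0.03}}

```text
time_s: 7.35
tcp_pos: [0.6463, 0.0313, 0.1596]
ee_rot: [[-0.999, 0.051, 0.0], [0.051, 0.999, -0.0], [-0.0, -0.0, -1.0]]
wrist_force: [-0.2, 0.3, 0.8]
gripper_width: 0.705
gripper_force: 0.0
```

Request:
{"method": "apply_moves", "body": {"moves": [[[0,0,0],0],[[0,0,0],0],[[0,0,0],0],[[0,0,0],0],[[0,0,0],0]]}}

```text
time_s: 7.77
tcp_pos: [0.6462, 0.0313, 0.1595]
ee_rot: [[-0.999, 0.051, -0.0], [0.051, 0.999, -0.0], [0.0, -0.0, -1.0]]
wrist_force: [-0.8, 0.7, -0.2]
gripper_width: 0.461
gripper_force: 30.0
```

Request:
{"method": "apply_moves", "body": {"moves": [[[0,0,-0.01],0],[[0,0,-0.02],0],[[0,0,-0.03],0],[[0,0,-0.04],0],[[0,0,-0.04],0]]}}

```text
time_s: 8.18
tcp_pos: [0.6453, 0.0312, 0.3003]
ee_rot: [[-0.999, 0.051, -0.003], [0.051, 0.999, -0.001], [0.003, -0.001, -1.0]]
wrist_force: [1.2, 0.5, -2.3]
gripper_width: 0.456
gripper_force: 30.0
```

Request:
{"method": "apply_moves", "body": {"moves": [[[0,0,-0.03],0],[[0.007,-0.0163,0],0],[[0.0142,-0.0328,0],0],[[0.0142,-0.0328,0],0],[[0.0142,-0.0328,0],0]]}}

```text
time_s: 8.6
tcp_pos: [0.5895, -0.0815, 0.329]
ee_rot: [[-0.999, 0.05, -0.002], [0.05, 0.999, 0.001], [0.002, 0.0, -1.0]]
wrist_force: [0.1, -0.4, -3.8]
gripper_width: 0.459
gripper_force: 30.0
```

Request:
{"method": "apply_moves", "body": {"moves": [[[0.0142,-0.0328,0],0],[[0.0142,-0.0328,0],0],[[0.0142,-0.0328,0],0],[[0.0142,-0.0328,0],0],[[0.0142,-0.0328,0],0]]}}

```text
time_s: 9.02
tcp_pos: [0.5099, -0.2421, 0.3293]
ee_rot: [[-0.999, 0.051, -0.001], [0.051, 0.999, 0.001], [0.001, 0.001, -1.0]]
wrist_force: [1.0, -0.5, -1.7]
gripper_width: 0.457
gripper_force: 30.0
```

Request:
{"method": "apply_moves", "body": {"moves": [[[0.0142,-0.0328,0],0],[[0.0142,-0.0328,0],0],[[0.007,-0.0163,0],0],[[0,0,0],-7],[[0,0,0],-7]]}}

```text
time_s: 9.43
tcp_pos: [0.4705, -0.322, 0.3289]
ee_rot: [[-0.981, -0.195, -0.001], [-0.195, 0.981, 0.001], [0.001, 0.001, -1.0]]
wrist_force: [-0.0, 0.6, -2.1]
gripper_width: 0.454
gripper_force: 30.0
```

```bash
python3 look.py top e tub@.065 chip@.02; python3 look.py wrist e2 tub@.065 offcut@.2; python3 -c "
from h import *;s=r.sense();print(s['gripper_width'],s['gripper_force'],s['wrist_force'])"
```

```text
9.4333 [ 0.4705 -0.322   0.3289] [[-0.981, -0.195, -0.001], [-0.195, 0.981, 0.001], [0.001, 0.001, -1.0]]
tub 0.82 [404.4 230.5] [ 0.4293 -0.3886  0.065 ]
tub 0.25 [404.6 208.9] [ 0.4958 -0.3929  0.065 ]
  cut 0.84 [412, 244] [ 0.399  -0.4096  0.065 ] [(0.199, -79.3), (0.158, -171.5)]
chip 0.46 [405.8 297.7] [ 0.2217 -0.3938  0.02  ]
  cut 0.53 [407, 296] [ 0.2235 -0.3997  0.02  ] [(0.036, -77.4), (0.041, -169.1)]
9.6833 [ 0.4719 -0.3206  0.3293] [[-0.982, -0.19, -0.001], [-0.19, 0.982, 0.0], [0.0, 0.001, -1.0]]
tub 0.73 [214.1 125.5] [ 0.4355 -0.3979  0.065 ]
  cut 0.74 [196, 105] [ 0.4433 -0.4152  0.065 ] [(0.179, 101.8), (0.242, 11.8)]
  cut 0.57 [276, 256] [ 0.6072 -0.2949  0.065 ] [(0.289, -171.2), (0.112, 101.0)]
offcut 0.77 [279.3 273.7] [ 0.5332 -0.3065  0.2   ]
  cut 0.72 [276, 256] [ 0.5394 -0.3077  0.2   ] [(0.077, 101.0), (0.199, 13.0)]
0.46315794808080263 29.965327084064484 [ 0.58149496 -0.46823725 -2.44292346]
```

View pics/e2.png

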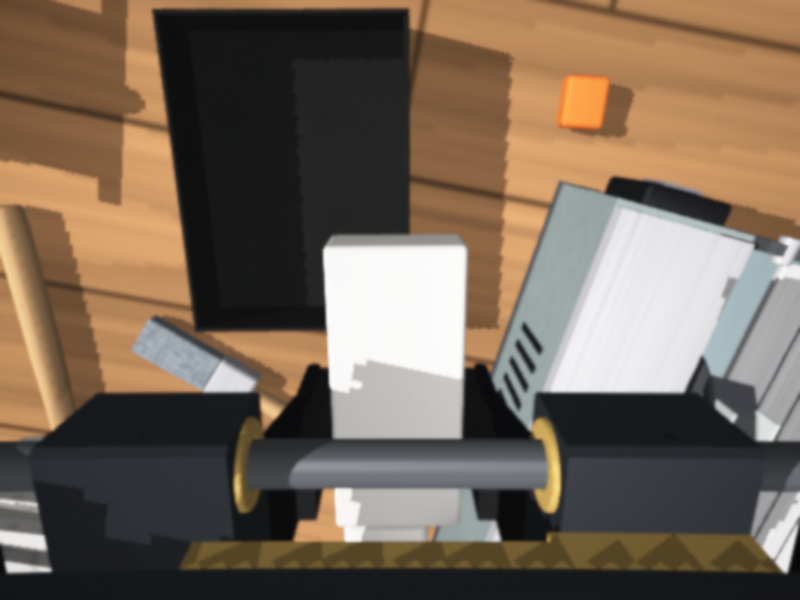

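The picture shows the tub at (285,170), clear to receive the offcut, which is held at (395,370). I carry it over and lower it.

Request:
{"method": "apply_moves", "body": {"moves": [[[0.0216,-0.0308,0],0],[[0.0216,-0.0308,0],0],[[0.0216,-0.0308,0],0],[[0,0,0.035],0],[[0,0,0.035],0]]}}

```text
time_s: 10.35
tcp_pos: [0.4264, -0.4266, 0.2608]
ee_rot: [[-0.982, -0.189, 0.005], [-0.189, 0.982, -0.004], [-0.005, -0.005, -1.0]]
wrist_force: [-0.4, 0.5, -3.4]
gripper_width: 0.457
gripper_force: 30.0
```

Request:
{"method": "apply_moves", "body": {"moves": [[[0,0,0.035],0],[[0,0,0.035],0],[[0,0,0.035],0],[[0,0,0.035],0],[[0,0,0],0]]}}

```text
time_s: 10.77
tcp_pos: [0.422, -0.4205, 0.1118]
ee_rot: [[-0.982, -0.19, -0.012], [-0.19, 0.982, 0.01], [0.01, 0.012, -1.0]]
wrist_force: [-2.0, 1.3, -4.2]
gripper_width: 0.458
gripper_force: 30.0
```

```bash
python3 look.py wrist f tub@.065 chip@.02 offcut@.1; python3 look.py top f2 tub@.065
```

```text
10.7667 [ 0.422  -0.4205  0.1118] [[-0.982, -0.19, -0.012], [-0.19, 0.982, 0.01], [0.01, 0.012, -1.0]]
  cut 0.62 [292, 159] [ 0.4194 -0.4105  0.065 ] [(0.179, 101.6), (0.198, 19.5)]
  cut 0.61 [277, 256] [ 0.4481 -0.4148  0.065 ] [(0.055, 100.8), (0.142, 12.9)]
  cut 0.6 [345, 369] [ 0.5357 -0.3416  0.02  ] [(0.004, 117.2), (0.009, 25.6)]
offcut 0.87 [278.3 274.4] [ 0.4275 -0.4182  0.1   ]
  cut 0.92 [277, 256] [ 0.4305 -0.4183  0.1   ] [(0.118, -171.1), (0.047, 100.9)]
11.1167 [ 0.4276 -0.4248  0.1222] [[-0.981, -0.192, 0.004], [-0.193, 0.981, -0.003], [-0.004, -0.004, -1.0]]
  cut 0.8 [419, 250] [ 0.3974 -0.3742  0.065 ] [(0.139, -34.5), (0.293, -124.7)]
```

View pics/f.png

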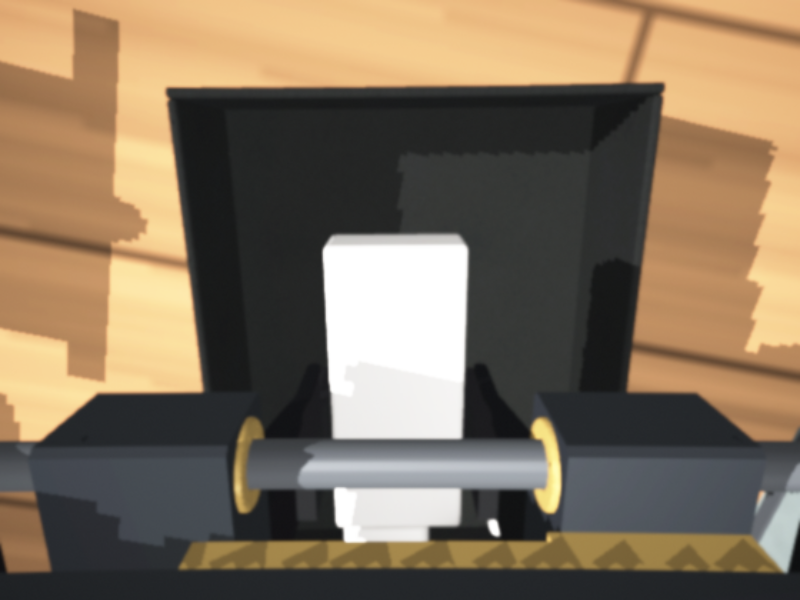

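The strip is inside the tub's opening (strip at column 395, walls at about 205 and 630), so I lower it.

Request:
{"method": "apply_moves", "body": {"moves": [[[0,0,0.03],0],[[0,0,0.03],0],[[0,0,0.02],0],[[0,0,0.01],0],[[0,0,0.008],0]]}}

```text
time_s: 11.68
tcp_pos: [0.4261, -0.424, 0.0207]
ee_rot: [[-0.981, -0.192, -0.001], [-0.192, 0.981, 0.0], [0.001, 0.001, -1.0]]
wrist_force: [0.7, -0.7, -1.2]
gripper_width: 0.452
gripper_force: 30.0
```

Request:
{"method": "apply_moves", "body": {"moves": [[[0,0,0.004],0],[[0,0,0],0],[[0,0,0],0],[[0,0,0],0]]}}

```text
time_s: 12.02
tcp_pos: [0.4272, -0.4246, 0.0189]
ee_rot: [[-0.981, -0.193, 0.002], [-0.193, 0.981, -0.002], [-0.002, -0.002, -1.0]]
wrist_force: [-0.1, 0.4, -2.7]
gripper_width: 0.455
gripper_force: 30.0
```

Request:
{"method": "apply_moves", "body": {"moves": [[[0,0,0.003],0],[[0,0,0.002],0],[[0,0,0.002],0],[[0,0,0],0],[[0,0,0],0]]}}

```text
time_s: 12.43
tcp_pos: [0.4262, -0.4239, 0.0104]
ee_rot: [[-0.981, -0.192, -0.0], [-0.192, 0.981, 0.0], [0.0, 0.0, -1.0]]
wrist_force: [1.1, 0.2, -1.6]
gripper_width: 0.457
gripper_force: 30.0
```

Request:
{"method": "apply_moves", "body": {"moves": [[[0,0,0.001],0],[[0,0,0],0],[[0,0,0],0]]}}

```text
time_s: 12.68
tcp_pos: [0.4263, -0.424, 0.0095]
ee_rot: [[-0.981, -0.192, -0.0], [-0.192, 0.981, 0.0], [0.0, 0.0, -1.0]]
wrist_force: [0.6, 0.4, -2.8]
gripper_width: 0.456
gripper_force: 30.0
```

Request:
{"method": "apply_moves", "body": {"moves": [[[0,0,0.001],0],[[0,0,0],0],[[0,0,0],0]]}}

```text
time_s: 12.93
tcp_pos: [0.4263, -0.424, 0.0085]
ee_rot: [[-0.981, -0.192, 0.0], [-0.192, 0.981, -0.0], [-0.0, -0.0, -1.0]]
wrist_force: [-0.3, -0.3, -2.6]
gripper_width: 0.457
gripper_force: 30.0
```

Request:
{"method": "apply_moves", "body": {"moves": [[[0,0,0.001],0],[[0,0,0],0],[[0,0,0],0]]}}

```text
time_s: 13.18
tcp_pos: [0.4263, -0.424, 0.0085]
ee_rot: [[-0.981, -0.192, 0.0], [-0.192, 0.981, -0.0], [-0.0, -0.0, -1.0]]
wrist_force: [-1.9, 2.7, 6.0]
gripper_width: 0.457
gripper_force: 30.0
```

Contact with the floor, so I open gently and rise.

Request:
{"method": "apply_moves", "body": {"moves": [[[0,0,0],0],[[0,0,0],0],[[0,0,0],0],[[0,0,0],0]], "hand": 0.06}}

```text
time_s: 13.52
tcp_pos: [0.4264, -0.4241, 0.0074]
ee_rot: [[-0.981, -0.192, 0.0], [-0.192, 0.981, -0.0], [-0.0, -0.0, -1.0]]
wrist_force: [0.6, 0.9, 0.4]
gripper_width: 0.65
gripper_force: 0.0
```

Request:
{"method": "apply_moves", "body": {"moves": [[[0,0,-0.01],0],[[0,0,-0.03],0],[[0,0,-0.04],0],[[0,0,-0.04],0],[[0,0,-0.04],0]]}}

```text
time_s: 13.93
tcp_pos: [0.426, -0.4239, 0.17]
ee_rot: [[-0.981, -0.192, -0.0], [-0.192, 0.981, -0.0], [0.0, -0.0, -1.0]]
wrist_force: [1.0, -1.6, 0.3]
gripper_width: 0.69
gripper_force: 0.0
```

Request:
{"method": "apply_moves", "body": {"moves": [[[0,0,-0.04],0],[[0,0,-0.04],0],[[0,0,-0.04],0],[[0,0,-0.04],0],[[0,0,-0.04],0]]}}

```text
time_s: 14.35
tcp_pos: [0.4255, -0.4236, 0.3707]
ee_rot: [[-0.981, -0.192, 0.001], [-0.192, 0.981, -0.001], [-0.001, -0.001, -1.0]]
wrist_force: [0.4, -0.4, 0.0]
gripper_width: 0.693
gripper_force: 0.0
```

```bash
python3 look.py wrist g tub@.065 offcut@.024 chip@.02; python3 -c "
from h import *
w=imaging.capture('wrist');s=imaging.capture('scene');t=imaging.capture('top')
for n in ('clip_mark','clip','pointer','rail','leaf'):
  for p in (s,t):
    print(n,[(np.round(px(q['at']),1).tolist(),round(q['confidence'],2)) for q in models.place_of(p,n)])
print([ (c['confidence'],np.round(np.array(c['extent'])*[560,420,560,420]).tolist()) for c in models.cut_out(s,'clip')])
f=s['frame'][240:340,180:330];cv2.imwrite('pics/clip.png',cv2.resize(f,(750,500),interpolation=cv2.INTER_CUBIC))
"
```

```text
14.35 [ 0.4255 -0.4236  0.3707] [[-0.981, -0.192, 0.001], [-0.192, 0.981, -0.001], [-0.001, -0.001, -1.0]]
tub 0.74 [285.8 168.7] [ 0.4286 -0.4122  0.065 ]
  cut 0.58 [287, 168] [ 0.4405 -0.4071  0.065 ] [(0.179, 101.0), (0.24, 15.0)]
offcut 0.64 [277.6 158.7] [ 0.4245 -0.4235  0.024 ]
  cut 0.61 [277, 157] [ 0.4273 -0.4231  0.024 ] [(0.038, 101.1), (0.109, 11.7)]
chip 0.88 [327.2 227.2] [ 0.5079 -0.3347  0.02  ]
chip 0.84 [458.3 127.8] [ 0.3401 -0.1981  0.02  ]
  cut 0.78 [326, 7] [ 0.2362 -0.3991  0.02  ] [(0.035, 100.8), (0.018, 14.3)]
  cut 0.6 [463, 125] [ 0.3356 -0.1931  0.02  ] [(0.044, -172.7), (0.041, 89.9)]
  cut 0.58 [327, 231] [ 0.5143 -0.332   0.02  ] [(0.034, 101.1), (0.044, 13.8)]
clip_mark [([235.9, 283.8], 0.48)]
clip_mark [([231.4, 84.7], 0.62)]
clip [([246.2, 305.2], 0.59)]
clip []
pointer [([245.8, 307.3], 0.91)]
pointer [([224.7, 100.9], 0.81)]
rail [([312.5, 266.9], 0.78)]
rail [([201.4, 169.5], 0.72)]
leaf []
leaf [([311.1, 172.0], 0.9), ([360.8, 149.3], 0.71)]
[]
```

View pics/clip.png

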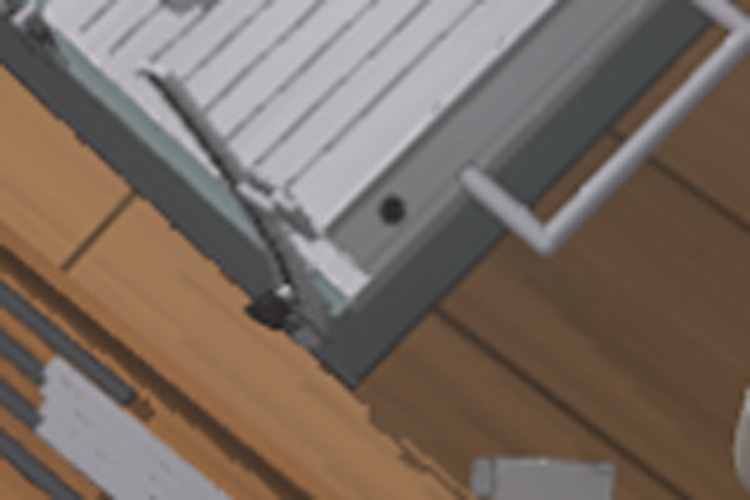

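The clip sits on the arc at about raw scene pixel (236,282), matching the network, and the offcut lies in the tub at (0.427,-0.423). Next I go above the rail.

Request:
{"method": "apply_moves", "body": {"moves": [[[0,0,0],5],[[0,0,0],5],[[0,0,0],5]], "hand": 0.05}}

```text
time_s: 15.65
tcp_pos: [0.4263, -0.424, 0.3676]
ee_rot: [[-0.997, 0.073, 0.0], [0.073, 0.997, -0.0], [-0.0, -0.0, -1.0]]
wrist_force: [0.3, -0.2, 0.4]
gripper_width: 0.592
gripper_force: 0.0
```

Request:
{"method": "apply_moves", "body": {"moves": [[[-0.0092,0.0358,0],0],[[-0.0092,0.0358,0],0],[[-0.0092,0.0358,0],0],[[-0.0092,0.0358,0],0],[[-0.0092,0.0358,0],0]]}}

```text
time_s: 16.07
tcp_pos: [0.4845, -0.247, 0.3678]
ee_rot: [[-0.998, 0.069, 0.0], [0.069, 0.998, -0.0], [-0.0, -0.0, -1.0]]
wrist_force: [1.4, -0.6, 0.3]
gripper_width: 0.581
gripper_force: 0.0
```

Request:
{"method": "apply_moves", "body": {"moves": [[[-0.0092,0.0358,0],0],[[-0.0092,0.0358,0],0],[[-0.0092,0.0358,0],0],[[-0.0092,0.0358,0],0],[[-0.0092,0.0358,0],0]]}}

```text
time_s: 16.48
tcp_pos: [0.5427, -0.0713, 0.368]
ee_rot: [[-0.998, 0.068, 0.001], [0.068, 0.998, 0.0], [-0.001, 0.0, -1.0]]
wrist_force: [0.3, -1.2, -1.1]
gripper_width: 0.572
gripper_force: 0.0
```

Request:
{"method": "apply_moves", "body": {"moves": [[[-0.0092,0.0358,0],0],[[-0.0092,0.0358,0],0],[[-0.0092,0.0358,0],0],[[-0.0092,0.0358,0],0],[[0,0,0],0]]}}

```text
time_s: 16.9
tcp_pos: [0.5905, 0.0726, 0.3659]
ee_rot: [[-0.998, 0.063, -0.001], [0.063, 0.998, 0.001], [0.001, 0.001, -1.0]]
wrist_force: [-0.3, -0.8, -1.1]
gripper_width: 0.575
gripper_force: 0.0
```

```bash
cat > fit.py <<'E'
from h import *
from scipy.optimize import least_squares
import pickle,os,sys
# collect observations of rail, pointer, clip_mark, leaf with table angle 0
LP={"rail":(0,.31,0),"pointer":(.203,.262,0),"clip_mark":(.203,.262,0),"leaf":(0,0,0)}
obs=pickle.load(open("obs.pkl","rb")) if os.path.exists("obs.pkl") else []
for n in sys.argv[1:]:
    p=imaging.capture(n)
    for t in LP:
        for q in models.place_of(p,t)[:1]:
            if q["confidence"]>.4:
                obs.append((n,t,px(q["at"]),{k:np.array(p[k]) for k in("intrinsics","dist","eye","orientation")},q["confidence"]))
    if n=="wrist": print(np.round(r.sense()["tcp_pos"],4)); cv2.imwrite("pics/w%d.png"%len(obs),cv2.resize(p["frame"],(800,600)))
pickle.dump(obs,open("obs.pkl","wb"))
def W(v,t):
    c,s=np.cos(v[3]),np.sin(v[3]);x,y,z=LP[t]
    if t=="clip_mark": y,z=y*np.cos(v[4]),y*np.sin(v[4])
    return np.array([v[0]+c*x-s*y,v[1]+s*x+c*y,v[2]+z])
def res(v):
    o=[]
    for n,t,uv,p,_ in obs:
        d=(proj(p,W(v,t))[0]-uv)*(1 if n!="wrist" else .6); o+=list(d)
    return o+[(v[2]-.152)/.001,(v[3]+np.radians(4.3))/.01]
s=least_squares(res,[.608,-.095,.152,-.075,.5],loss="soft_l1",f_scale=1.5);v=s.x
print("hinge",v.round(4),"yaw",np.degrees(v[3]).round(2),"sd",np.sqrt(np.diag(np.linalg.inv(s.jac.T@s.jac))).round(4))
for (n,t,uv,p,c) in obs: print(n,t,np.round(uv,1),(proj(p,W(v,t))[0]-uv).round(1),round(c,2))
print({t:W(v,t).round(4) for t in LP})
np.save("v.npy",v)
E
python3 fit.py scene top wrist
```

```text
[0.589  0.067  0.3676]
hinge [ 0.6019 -0.0988  0.1527 -0.0732  0.5155] yaw -4.19 sd [0.0013 0.0012 0.0011 0.006  0.0138]
scene rail [308.1 270. ] [ 1.8 -3. ] 0.81
scene pointer [244.8 305.2] [1.2 3. ] 0.57
scene clip_mark [233.9 281.9] [-2.3  0.4] 0.64
scene leaf [230.8 202.5] [0.5 0. ] 0.69
top clip_mark [232.6  85.6] [-0.9  0.1] 0.51
top leaf [311.  172.9] [-1.  -0.4] 0.92
wrist rail [420.8 199.1] [-2.3  5.1] 0.82
wrist pointer [361.2 375.4] [-2.  -6.1] 0.62
wrist leaf [117.5 203.6] [ 0.1 -0.6] 0.64
{'rail': array([0.6245, 0.2103, 0.1527]), 'pointer': array([0.8235, 0.1476, 0.1527]), 'clip_mark': array([0.821 , 0.1137, 0.2819]), 'leaf': array([ 0.6019, -0.0988,  0.1527])}
```

Request:
{"method": "apply_moves", "body": {"moves": [[[-0.006,0.0365,0],0],[[-0.006,0.0365,0],0],[[-0.006,0.0365,0],0],[[-0.006,0.0365,0],0],[[0,0,0],0]]}}

```text
time_s: 18.07
tcp_pos: [0.6236, 0.217, 0.3649]
ee_rot: [[-0.998, 0.064, -0.002], [0.064, 0.998, 0.0], [0.002, 0.0, -1.0]]
wrist_force: [0.4, -0.9, -1.5]
gripper_width: 0.575
gripper_force: 0.0
```

```bash
python3 fit.py wrist top
```

```text
[0.6229 0.2105 0.368 ]
hinge [ 0.6014 -0.098   0.1532 -0.0764  0.5038] yaw -4.38 sd [0.0011 0.0009 0.0012 0.0045 0.0147]
scene rail [308.1 270. ] [ 2.  -2.7] 0.81
scene pointer [244.8 305.2] [1.1 3.1] 0.57
scene clip_mark [233.9 281.9] [-1.8  1.2] 0.64
scene leaf [230.8 202.5] [ 0.8 -0. ] 0.69
top clip_mark [232.6  85.6] [-1.4  0.3] 0.51
top leaf [311.  172.9] [-1.3 -0.3] 0.92
wrist rail [420.8 199.1] [-1.4  5.6] 0.82
wrist pointer [361.2 375.4] [-1.8 -5.6] 0.62
wrist leaf [117.5 203.6] [ 0.6 -0.9] 0.64
wrist rail [272.7 183. ] [-1.7 -0. ] 0.59
wrist pointer [228.  355.3] [ 0.2 -1.1] 0.66
top rail [202.3 169.3] [ 1.9 -1.8] 0.63
top pointer [227.1  99.6] [-2.4  1.5] 0.83
top clip_mark [230.5  87.8] [ 0.7 -1.9] 0.65
top leaf [309.5 172.4] [0.2 0.2] 0.75
{'rail': array([0.6251, 0.2111, 0.1532]), 'pointer': array([0.8238, 0.1477, 0.1532]), 'clip_mark': array([0.8213, 0.1152, 0.2797]), 'leaf': array([ 0.6014, -0.098 ,  0.1532])}
```

Request:
{"method": "apply_moves", "body": {"moves": [[[0,0,0.03],0],[[0,0,0.03],0],[[0,0,0.03],0],[[0,0,0],0],[[0,0,0],0]]}}

```text
time_s: 18.98
tcp_pos: [0.6226, 0.2105, 0.2767]
ee_rot: [[-0.998, 0.069, -0.002], [0.069, 0.998, -0.002], [0.002, -0.002, -1.0]]
wrist_force: [-0.1, -0.2, 0.3]
gripper_width: 0.576
gripper_force: 0.0
```

```bash
python3 fit.py wrist scene|tail -14; ls pics
```

```text
top leaf [311.  172.9] [-1.3 -0. ] 0.92
wrist rail [420.8 199.1] [-1.4  4.8] 0.82
wrist pointer [361.2 375.4] [-1.8 -6.3] 0.62
wrist leaf [117.5 203.6] [ 0.4 -1.6] 0.64
wrist rail [272.7 183. ] [-1.8 -0.9] 0.59
wrist pointer [228.  355.3] [ 0.2 -1.8] 0.66
top rail [202.3 169.3] [ 1.9 -1.5] 0.63
top pointer [227.1  99.6] [-2.4  1.8] 0.83
top clip_mark [230.5  87.8] [ 0.7 -1.6] 0.65
top leaf [309.5 172.4] [0.2 0.5] 0.75
wrist rail [276.7 203.6] [1.1 2.8] 0.69
scene rail [310.9 268.8] [-0.7 -1.8] 0.86
scene leaf [232.6 200.5] [-0.9  1.8] 0.67
{'rail': array([0.6242, 0.211 , 0.1532]), 'pointer': array([0.8229, 0.1478, 0.1532]), 'clip_mark': array([0.8205, 0.1152, 0.2799]), 'leaf': array([ 0.6007, -0.0981,  0.1532])}
a.png
b.png
c.png
clip.png
d.png
d2.png
e.png
e2.png
f.png
f2.png
g.png
w11.png
w16.png
w9.png
```

View pics/w16.png

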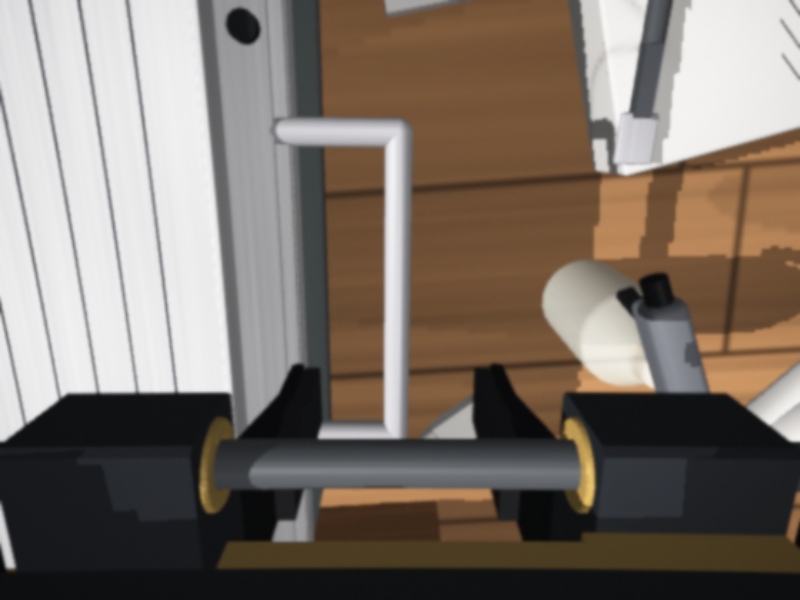

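The tube is centred between the fingers (column 397) and parallel to them, and the sprayer is clear to the right. Descending.

Request:
{"method": "apply_moves", "body": {"moves": [[[0,0,0.035],0],[[0,0,0.035],0],[[0,0,0.03],0],[[0,0,0.02],0],[[0,0,0.01],0]]}}

```text
time_s: 19.9
tcp_pos: [0.6213, 0.2105, 0.1439]
ee_rot: [[-0.998, 0.069, -0.005], [0.069, 0.998, -0.003], [0.005, -0.003, -1.0]]
wrist_force: [-0.5, 0.3, -1.3]
gripper_width: 0.576
gripper_force: 0.0
```

Request:
{"method": "apply_moves", "body": {"moves": [[[0,0,0.01],0],[[0,0,0.002],0],[[0,0,0],0],[[0,0,0],0]]}}

```text
time_s: 20.23
tcp_pos: [0.6239, 0.2117, 0.1371]
ee_rot: [[-0.998, 0.068, 0.003], [0.068, 0.998, 0.001], [-0.002, 0.001, -1.0]]
wrist_force: [-0.7, 0.6, 0.6]
gripper_width: 0.573
gripper_force: 0.0
```

Request:
{"method": "apply_moves", "body": {"moves": [[[0,0,0.002],0],[[0,0,0],0],[[0,0,0],0],[[0,0,0],0]]}}

```text
time_s: 20.57
tcp_pos: [0.6231, 0.2114, 0.1341]
ee_rot: [[-0.998, 0.068, 0.001], [0.068, 0.998, 0.0], [-0.001, 0.0, -1.0]]
wrist_force: [-0.2, -0.1, 0.5]
gripper_width: 0.573
gripper_force: 0.0
```

Request:
{"method": "apply_moves", "body": {"moves": [[[0,0,0],0],[[0,0,0],0],[[0,0,0],0],[[0,0,0],0],[[0,0,0],0]], "hand": 0.0}}

```text
time_s: 20.98
tcp_pos: [0.6229, 0.2113, 0.1335]
ee_rot: [[-0.998, 0.068, -0.0], [0.068, 0.998, -0.0], [0.0, -0.0, -1.0]]
wrist_force: [-0.5, -0.2, 0.4]
gripper_width: 0.278
gripper_force: 0.0
```

Request:
{"method": "apply_moves", "body": {"moves": [[[0,0,0],0],[[0,0,0],0],[[0,0,0],0],[[0,0,0],0],[[0,0,0],0]]}}

```text
time_s: 21.4
tcp_pos: [0.6228, 0.2103, 0.1335]
ee_rot: [[-0.998, 0.069, -0.001], [0.069, 0.998, -0.001], [0.001, -0.001, -1.0]]
wrist_force: [-0.7, -4.5, -0.7]
gripper_width: 0.15
gripper_force: 30.0
```

The tube is held at an opening of 13 mm, so I lift gently along the arc.

Request:
{"method": "apply_moves", "body": {"moves": [[[0,0,-0.0012],0],[[0,0,-0.0025],0],[[0,-0.0001,-0.0037],0],[[0,-0.0002,-0.005],0],[[0,-0.0003,-0.0062],0]]}}

```text
time_s: 21.82
tcp_pos: [0.6226, 0.2098, 0.1503]
ee_rot: [[-0.998, 0.07, -0.002], [0.07, 0.998, -0.001], [0.002, -0.001, -1.0]]
wrist_force: [4.3, -4.8, -4.8]
gripper_width: 0.148
gripper_force: 30.0
```

Request:
{"method": "apply_moves", "body": {"moves": [[[0,-0.0006,-0.0056],0],[[0,-0.0006,-0.0056],0],[[0,-0.0006,-0.0055],0],[[0,-0.0006,-0.0055],0],[[0,-0.0006,-0.0055],0]]}}

```text
time_s: 22.23
tcp_pos: [0.6224, 0.207, 0.1794]
ee_rot: [[-0.998, 0.069, -0.001], [0.069, 0.998, -0.001], [0.001, -0.001, -1.0]]
wrist_force: [2.5, -5.8, -4.7]
gripper_width: 0.15
gripper_force: 30.0
```

Request:
{"method": "apply_moves", "body": {"moves": [[[0,-0.0011,-0.0055],0],[[0,-0.0011,-0.0055],0],[[0,-0.0011,-0.0055],0],[[0,-0.0011,-0.0055],0],[[0,-0.0011,-0.0054],0]]}}

```text
time_s: 22.65
tcp_pos: [0.622, 0.2018, 0.2074]
ee_rot: [[-0.998, 0.068, -0.001], [0.068, 0.998, -0.001], [0.001, -0.001, -1.0]]
wrist_force: [2.1, -4.9, -6.1]
gripper_width: 0.149
gripper_force: 30.0
```

Request:
{"method": "apply_moves", "body": {"moves": [[[0,-0.0015,-0.0054],0],[[0,-0.0015,-0.0054],0],[[0,-0.0016,-0.0053],0],[[0,-0.0016,-0.0053],0],[[0,-0.0016,-0.0053],0]]}}

```text
time_s: 23.07
tcp_pos: [0.6214, 0.1942, 0.2342]
ee_rot: [[-0.998, 0.068, -0.001], [0.068, 0.998, -0.0], [0.001, -0.0, -1.0]]
wrist_force: [1.6, -5.1, -6.0]
gripper_width: 0.149
gripper_force: 30.0
```

Request:
{"method": "apply_moves", "body": {"moves": [[[0,-0.0023,-0.0062],0],[[0,-0.0024,-0.0062],0],[[0,-0.0023,-0.0057],0],[[0,-0.0019,-0.0047],0],[[0,-0.0012,-0.0031],0]]}}

```text
time_s: 23.48
tcp_pos: [0.6207, 0.1842, 0.2606]
ee_rot: [[-0.998, 0.068, -0.0], [0.068, 0.998, 0.0], [0.0, 0.0, -1.0]]
wrist_force: [-0.4, -3.1, -5.4]
gripper_width: 0.148
gripper_force: 30.0
```

Request:
{"method": "apply_moves", "body": {"moves": [[[0,0,0],0],[[0,0,0],0],[[0,0,0],0]]}}

```text
time_s: 23.73
tcp_pos: [0.6207, 0.1847, 0.2596]
ee_rot: [[-0.998, 0.068, -0.001], [0.068, 0.998, 0.0], [0.001, 0.0, -1.0]]
wrist_force: [-2.2, -1.5, -5.2]
gripper_width: 0.15
gripper_force: 30.0
```

```bash
cat > chk.py <<'E'
from h import *
v=np.load("v.npy");s=r.sense();tp=np.array(s["tcp_pos"])
c,sn=np.cos(v[3]),np.sin(v[3])
def world(x,y,z,th):
    y,z=y*np.cos(th)-z*np.sin(th),y*np.sin(th)+z*np.cos(th)
    return np.array([v[0]+c*x-sn*y,v[1]+sn*x+c*y,v[2]+z])
q=tp+np.array(s["ee_rot"])@[0,0,-.019]-v[:3]
yl=-sn*q[0]+c*q[1]; print("theta from tcp",np.arctan2(q[2],yl).round(4),"radius",np.hypot(yl,q[2]).round(4),"clip fit",v[4].round(4))
print(np.round(tp,4),np.round(s["wrist_force"],1),s["gripper_width"],s["time_s"])
from scipy.optimize import minimize_scalar
for n in("scene","top","wrist"):
    p=imaging.capture(n)
    for t in("pointer","clip_mark"):
        for o in models.place_of(p,t)[:2]:
            u=np.array(px(o["at"]));f=minimize_scalar(lambda a:np.sum((proj(p,world(.203,.262,0,a))[0]-u)**2),bounds=(0,.8),method="bounded")
            print(n,t,round(o["confidence"],2),u.round(1),"theta",round(f.x,3),"off px",round(f.fun**.5,1))
    k=proj(p,world(.203,.262,0,v[4]))[0]; print(n,"expected",k.round(0))
    if n!="top" or 1:
        x,y=int(k[0]),int(k[1]);x0=min(max(x-40,0),480);y0=min(max(y-30,0),360)
        cv2.imwrite("pics/z_%s_%d.png"%(n,int(s["time_s"]*100)),cv2.resize(p["frame"][y0:y0+60,x0:x0+80],(800,600),interpolation=cv2.INTER_CUBIC)); print("crop",x0,y0)
E
python3 chk.py; ls pics | grep z_
```

```text
theta from tcp 0.4165 radius 0.31 clip fit 0.5049
[0.6207 0.1847 0.2596] [-2.2 -1.5 -5.2] 0.1496232558313061 23.7333
scene pointer 0.7 [238.8 288.7] theta 0.395 off px 2.1
scene clip_mark 0.53 [234.4 279.6] theta 0.522 off px 3.5
scene expected [232. 283.]
crop 192 252
top pointer 0.73 [227.8  88.1] theta 0.421 off px 0.8
top clip_mark 0.42 [230.3  87.3] theta 0.475 off px 0.4
top clip_mark 0.37 [148.4 221.6] theta 0.0 off px 142.4
top expected [231.  86.]
crop 191 56
wrist expected [175. 628.]
crop 135 360
z_scene_2373.png
z_top_2373.png
z_wrist_2373.png
```

```bash
cat > avg.py <<'E'
from h import *
v=np.load("v.npy");c,sn=np.cos(v[3]),np.sin(v[3])
def world(x,y,z,th):
    y,z=y*np.cos(th)-z*np.sin(th),y*np.sin(th)+z*np.cos(th)
    return np.array([v[0]+c*x-sn*y,v[1]+sn*x+c*y,v[2]+z])
T=np.linspace(0,.8,801)
M={};F={}
for n in("scene","top"):
    fr=[];D={"pointer":[],"clip_mark":[]}
    for i in range(12):
        p=imaging.capture(n);fr.append(p["frame"].astype(float))
        curve=proj(p,[world(.203,.262,0,a) for a in T])
        for t in D:
            o=models.place_of(p,t)
            if o:
                u=np.array(px(o[0]["at"]));d=np.linalg.norm(curve-u,axis=1)
                if d.min()<12: D[t].append([*u,T[d.argmin()]])
    for t in D:
        a=np.array(D[t]);M[n,t]=np.median(a,0)
        print(n,t,len(a),"median",M[n,t].round(3),"sd",a.std(0).round(3),"mean",a.mean(0).round(3))
    k=curve[450];x0,y0=int(k[0])-25,int(k[1])-(25);F[n]=(x0,y0)
    im=np.mean(fr,0)[y0:y0+50,x0:x0+40].astype(np.uint8);D["im"]=cv2.resize(im,(400,500),interpolation=cv2.INTER_CUBIC);M[n,"im"]=D["im"]
    M[n,"tri"]={t:M[n,t][:2] for t in("pointer","clip_mark")};M[n,"p"]=p
for t in("pointer","clip_mark"):
    X,e=tri([ray(M[n,"p"],M[n,t][:2]) for n in("scene","top")]);q=X-v[:3];y=-sn*q[0]+c*q[1]
    print(t,"tri",X.round(4),np.round(e,4),"theta",round(float(np.arctan2(q[2],y)),4),"rad",round(float(np.hypot(y,q[2])),4),"x",round(float(c*q[0]+sn*q[1]),4))
import time
cv2.imwrite("pics/zz_%d.png"%(r.sense()["time_s"]*100),np.hstack([M["scene","im"],M["top","im"]]));print("crops",F,r.sense()["time_s"],np.round(r.sense()["tcp_pos"],4))
E
python3 avg.py; ls pics|grep zz
```

```text
scene pointer 12 median [237.104 286.755   0.434] sd [1.976 0.901 0.018] mean [236.791 286.632   0.433]
scene clip_mark 10 median [233.8  282.45   0.51] sd [1.708 1.77  0.026] mean [233.061 282.492   0.503]
top pointer 12 median [229.348  89.985   0.422] sd [1.23  1.407 0.035] mean [229.731  89.81    0.423]
top clip_mark 11 median [232.4   86.52   0.53] sd [0.992 1.302 0.028] mean [232.273  86.642   0.516]
pointer tri [0.817  0.1234 0.2593] [0.0011 0.0011] theta 0.4209 rad 0.2599 x 0.1989
clip_mark tri [0.8186 0.1143 0.2776] [0.0027 0.0027] theta 0.4992 rad 0.26 x 0.2012
crops {'scene': (209, 261), 'top': (204, 62)} 27.7833 [0.6208 0.1845 0.2598]
zz_2778.png
```

View pics/zz_2778.png

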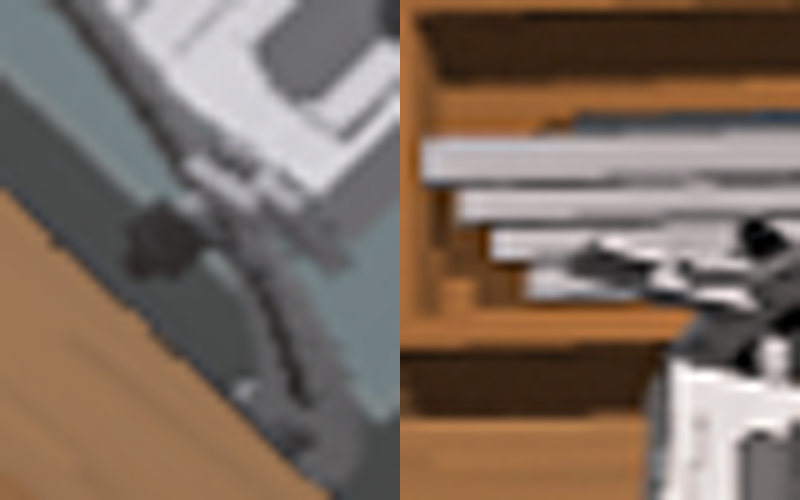

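The clip is the bright piece at raw scene (232,280), and the dark knob moves with the table. The pointer is still a little short of it, so I continue to about 0.495 rad and compare the two again.

Request:
{"method": "apply_moves", "body": {"moves": [[[0,-0.0012,-0.0025],0],[[0,-0.0024,-0.005],0],[[0,-0.003,-0.006],0],[[0,-0.0025,-0.005],0],[[0,-0.0014,-0.0029],0]]}}

```text
time_s: 28.2
tcp_pos: [0.62, 0.174, 0.2823]
ee_rot: [[-0.998, 0.068, -0.0], [0.068, 0.998, 0.001], [0.0, 0.001, -1.0]]
wrist_force: [-5.9, 1.8, -5.3]
gripper_width: 0.146
gripper_force: 30.0
```

Request:
{"method": "apply_moves", "body": {"moves": [[[0,0,0],0],[[0,0,0],0],[[0,0,0],0]]}}

```text
time_s: 28.45
tcp_pos: [0.62, 0.1742, 0.2819]
ee_rot: [[-0.998, 0.068, -0.0], [0.068, 0.998, 0.001], [0.0, 0.001, -1.0]]
wrist_force: [-5.6, 1.4, -3.5]
gripper_width: 0.151
gripper_force: 30.0
```

```bash
python3 avg.py
```

```text
scene pointer 12 median [232.624 282.744   0.503] sd [1.203 1.566 0.017] mean [232.708 282.51    0.505]
scene clip_mark 12 median [232.372 281.757   0.514] sd [1.485 1.584 0.021] mean [232.713 282.072   0.509]
top pointer 11 median [231.504  87.612   0.489] sd [1.211 1.024 0.024] mean [231.27   87.551   0.487]
top clip_mark 12 median [231.784  85.848   0.518] sd [0.928 1.201 0.018] mean [231.877  86.023   0.518]
pointer tri [0.8186 0.1145 0.2751] [0.0005 0.0005] theta 0.4903 rad 0.259 x 0.2012
clip_mark tri [0.8196 0.1139 0.2831] [0.0008 0.0008] theta 0.5181 rad 0.2624 x 0.2022
crops {'scene': (209, 261), 'top': (204, 62)} 32.05 [0.62   0.1742 0.2818]
```

Request:
{"method": "apply_moves", "body": {"moves": [[[0,-0.0003,-0.0006],0],[[0,-0.0006,-0.001],0],[[0,-0.0003,-0.0006],0],[[0,0,0],0],[[0,0,0],0]]}}

```text
time_s: 32.47
tcp_pos: [0.6199, 0.173, 0.284]
ee_rot: [[-0.998, 0.068, -0.0], [0.068, 0.998, 0.001], [0.0, 0.001, -1.0]]
wrist_force: [-5.9, 1.5, -3.9]
gripper_width: 0.146
gripper_force: 30.0
```

```bash
python3 avg.py; ls pics|grep zz
```

```text
scene pointer 12 median [232.092 283.143   0.508] sd [1.512 1.414 0.015] mean [231.877 282.825   0.508]
scene clip_mark 10 median [233.296 282.093   0.506] sd [1.187 1.502 0.014] mean [233.346 282.064   0.505]
top pointer 12 median [232.68   86.751   0.518] sd [1.325 0.879 0.021] mean [232.563  86.947   0.518]
top clip_mark 12 median [230.804  86.394   0.499] sd [1.001 1.863 0.028] mean [231.168  86.443   0.5  ]
pointer tri [0.8206 0.1125 0.2737] [0.0009 0.0009] theta 0.4887 rad 0.2566 x 0.2033
clip_mark tri [0.8185 0.1164 0.2826] [0.0005 0.0005] theta 0.512 rad 0.2642 x 0.201
crops {'scene': (209, 261), 'top': (204, 62)} 36.0667 [0.6199 0.1731 0.2839]
zz_2778.png
zz_3204.png
zz_3606.png
```

View pics/zz_3606.png

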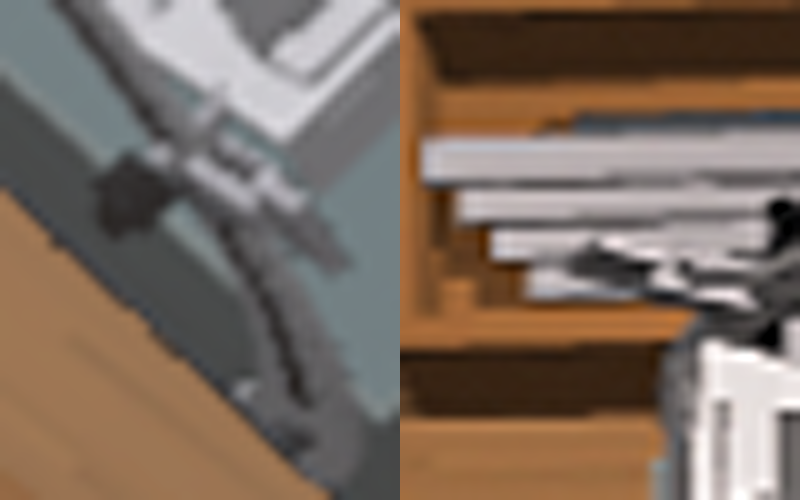

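Run:
```python
from h import *
v=np.load("v.npy");c,sn=np.cos(v[3]),np.sin(v[3])
p=imaging.capture("scene")
def world(x,y,z,th):
    y,z=y*np.cos(th)-z*np.sin(th),y*np.sin(th)+z*np.cos(th)
    return np.array([v[0]+c*x-sn*y,v[1]+sn*x+c*y,v[2]+z])
for th in(.47,.50,.53):
    for z in(.007,-.007): print(th,z,[((proj(p,world(x,y,z,th))[0]-[209,261]+.5)*10).round().tolist() for x,y in((.195,.235),(.195,.265),(.195,.29))])
s=r.sense();print(s["time_s"],s["tcp_pos"],s["wrist_force"],s["gripper_force"])
```

```text
0.47 0.007 [[203.0, 162.0], [273.0, 211.0], [333.0, 252.0]]
0.47 -0.007 [[226.0, 197.0], [296.0, 246.0], [357.0, 288.0]]
0.5 0.007 [[190.0, 144.0], [259.0, 190.0], [318.0, 230.0]]
0.5 -0.007 [[215.0, 180.0], [283.0, 226.0], [342.0, 266.0]]
0.53 0.007 [[177.0, 126.0], [244.0, 169.0], [302.0, 206.0]]
0.53 -0.007 [[202.0, 162.0], [270.0, 206.0], [327.0, 244.0]]
36.1167 [0.61992275 0.17308587 0.28393168] [-5.67967173  2.77555104 -3.27033004] 29.986696243286133
```

```bash
python3 -c "
from station import r
print(r.finish_job())"
```

```text
the job is handed in; nothing more can be done
None
```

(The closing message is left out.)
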